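# Select the second stage on a joint tester and start it

### The arm

A 6-joint arm with a two-finger parallel gripper is mounted at the origin on a cart in front of the work surface, level with it; the furniture and walls round the work are solid. World frame = base frame: x ahead of the robot, y to its left, z up, the work surface at z = 0. Lengths are in m, angles in degrees, forces in N, time in s.
With the tool pointing down it reaches from about 0.4 to 0.825 m from the base axis. Payload 7 kg.
Tool frame: the origin (TCP) lies at the very end of the fingers, on their centre line; the grasp point (between the pads) lies 19 mm behind it (ctrl.tcp_to_grasp is the distance from the TCP to the grasp point, in m); z points along the fingers, y is the direction in which the jaws open and shut (so a half turn about z gives the same grasp; the last joint's range is limited). The gripper opens to 88 mm and grips with 3 to 60 N. Pads are 19 mm wide; open, the fingers measure 130 mm over their backs; the gripper's body (78 mm by 193 mm) begins 47 mm behind the grasp point.
Start: joints at [-60.04, 20.546, 0.682, 0, -70.136, -16.507], TCP at [0.157, -0.656, 0.188] pointing down, gripper open.
Joint ranges: [-176.03, 176.03], [-82.01, 121.73], [-58.28, 71.71], [-173.87, 95.51], [-174.79, -0.11], [-173.66, 173.66]. Speed limits (degrees/s): [136.94, 136.94, 172.46, 180, 180, 180].

### API

Orientations are given as [roll, pitch, yaw] about the fixed x, y, z axes, in that order (R = Rz(yaw) Ry(pitch) Rx(roll)).
In Python, from plant import ctrl gives the robot as it stands.
- The arm moves only by the tool jog_arm, never from a script. Its argument "commands" is a list of rows, each an object of numbers: "x", "y", "z": the shift along the tool's x, y, z in cm; "roll": the turn about the tool's z in rad. In form: [{"x": .., "y": .., "z": .., "roll": ..}, ...]. A call has 1 to 12 rows; each row shifts and turns the commanded pose from where the row before left it, along the tool's axes as they then stand; what a row does not reach is not made up. A row lasts 1/10 s, in which the tool goes at most 50 mm and 8.59 degrees, less where a joint would pass 70% of its speed; a pose out of reach is approached as far as the arm can. A call is refused whole if a number of a shift passes 5 or a number of a turn 0.15, either way. A call with a gripper value outside its range is refused whole. "gripper" is the finger opening in cm, from 0 to 8.76, set as the call begins (left out, the last holds). The fingers move at their own pace and stop on an object; the grip force is fixed at half the most. Time passes only in rows, so rows that do not move let the fingers close. It gives the time, the measured TCP pose, the force and the opening at its end, in the units of the state.
- ctrl.get_obs(): the state, without advancing time (a new reading comes with each control period).
- ctrl.snapshot(name): name is "scene" or "top" or "wrist"; returns a dict with "image" (400x640x3 uint8, red, green, blue), "mtx" (3x3 intrinsics, pixels), "position" and "orientation" of the camera in the world; the wrist camera has in their place "hand_eye" (4x4, takes a point from camera to tool coordinates, whose origin is the TCP and whose axes are the flange's). Camera axes: x right, y up, looking along -z (the intrinsics and any distortion apply to the point x, -y, -z); pixel columns grow to the right and rows downward; lengths in m; the calibration is good to about 2 mm. A picture is of the moment at which its call begins: read the wrist's pose just before it. There is no depth.
- ctrl.close_job(): hands the job in, once; it reports no verdict.
Trained networks look in the newest picture that a camera, given by its name, has taken for a name from the list of things; names that differ only in an ending like _2 or _b are one class to them, and where a whole thing is asked for, a point or a joint stands for the part that bears it (a point fixed in the world has none). Each returns a list of dicts, best first, with "confidence" (0 to 1); they miss things now and then, are a little off and sometimes report something else, mostly with a low value. They report only what shows in the picture. A call takes as long as a camera call.
- ctrl.search_frame(camera, query): "position" ([column, row] as shares, 0 to 1, of the picture: columns of its width, rows of its height, amid what is visible of it).
- ctrl.regions_of(camera, query): "mask" (400x640 bool, what is visible of it) and "position" ([column, row] as shares, 0 to 1, of the picture: columns of its width, rows of its height, amid what is visible of it).
The state is a dict: "clock": time; "joint_pos": joint angles; "qvel": joint speeds; "tau": joint torques, N m; "tool_pos": TCP position; "orientation": TCP orientation; "force": force on the tool from outside, world axes, zero at the start; "moment": the same for the moment, N m; "opening": finger opening in m.
Only numpy, scipy, OpenCV 4.12 (cv2) and the standard library are available. Lean on these libraries where they do the work, as an engineer would, in place of code of your own. Each camera call takes 0.05 s, during which the arm holds its last target.

### The job

Push the lever of the ball-joint tester from neutral past its first notch and on to the second stop (the end of its gate with two dots), then press the round start button down and let it come up again. Only push with the fingers: do not squeeze the lever's grip from both sides, do not lift the tester or shove it along the table, and leave the loose things round it where they are. Do not press the button before the lever is at its second stop.

Things in the scene. Friction and masses are not known exactly. Their poses are not given: they have to be found in the camera images.
- rig: The tester, loose on the table, 5 kg: steel base plate 220 x 270 mm. Origin: centre of its underside, x to its back, y to its left; at yaw 0 its front faces the robot. Grey control housing along the front (x -107 to -13 mm, y +-131 mm, top 66 mm high): lever on its left half, button near its right end. Behind it a black ball joint is fixed (x -7 to 111 mm, up to 122 mm high).
- lever (a joint): Angle (rad) about the tester's x axis. 0 = neutral, leaning 0.45 rad to the tester's left (+y); grows as the lever swings to its right (-y). First notch at 0.45 (upright), second stop and end of travel at 0.90 (leaning 0.45 rad right). A detent draws it to the nearest of the three when let go; a level push with a finger takes up to about 14 N over the first hump, 8 N over the second.
- lever_pivot (a point): The lever's pivot, inside the housing at (-60, 45, 50) mm in the tester's frame.
- lever_grip (a point): Centre of the lever's black grip, 92 mm from the pivot, so about 133 mm above the table at both ends of travel and 142 mm upright. The grip is a rounded bar along the tester's x, 48 mm long, 28 mm thick along the swing, 16 mm high, on an 11 mm steel stem.
- grip_left: The half of the grip that faces the tester's left (+y) side: the side to push on. Its origin is the pivot.
- grip_right: The half of the grip that faces the tester's right (-y) side. Its origin is the pivot.
- start (a joint): Travel of the start button (m): 0 = up, 0.006 = fully down. It springs back; fully down takes about 5 N.
- start_top (a point): Centre of the upper face of the round black start button, 28 mm across, 84 mm above the table when up, in a steel collar (44 mm across, top 74 mm high) at (-60, -98) mm in the tester's frame; pressed straight down.
- rig_corner (a point): Back right corner of the base plate, on its top edge, at (110, -135, 13) mm in the tester's frame.
- castle_nut: Loose bright castle nut, 25 x 22 x 18 mm; origin at the centre of its underside. Bystander.
- rubber_boot: Loose black rubber dust boot, 45 mm across, 22 mm high; origin at the centre of its underside. Bystander.
- tape_roll: Loose roll of paper tape lying flat, 89 mm across, 19 mm high; origin at the centre of its underside. Bystander.
- rubber_sleeve: Loose black rubber sleeve lying down, 75 mm long along its y, 18 mm thick; origin at the centre of its underside. Bystander.

How it is judged:
By the outcome, as a careful person would: the job done as asked, in the order asked, and still so for the second after the job is handed in, with the robot touching nothing.
It also fails if it takes over 45 s, if anything falls off the work surface, if the arm or the gripper's body presses on something with over 40 N, if the wrist force passes 120 N, or if a joint passes its speed limit or range.

## Working session

There is one attempt and no reset: what is moved stays moved. The work goes in short steps, Python scripts to look and compute and a tool call to move; the robot and the scene stay as the last step left them, time stands still between calls to the robot, and variables do not carry over. Pictures are saved under pics/ and viewed, and the job is handed in when it is done.

Besides the shell and the picture viewer there is one more tool, called after "Request:" as name(argument=value, ...) on one line, values as JSON. jog_arm: Moves the arm, as the interface text tells. Its arguments: {"type":"object","properties":{"commands":{"type":"array"},"gripper":{"type":"number"}},"required":["commands"]}

```bash
mkdir -p pics; ls; python3 - <<'E'
from plant import ctrl
import cv2,pickle
o=ctrl.get_obs();print(o)
d={}
for n in ("scene","top"):
    s=ctrl.snapshot(n);d[n]=s
    cv2.imwrite(f"pics/{n}0.png",s["image"][:,:,::-1])
    print(n,s["mtx"],s["position"],s["orientation"],[k for k in s])
    for q in ("lever_grip","start_top","rig_corner","lever_pivot","castle_nut","rubber_boot","tape_roll","rubber_sleeve"):
        r=ctrl.search_frame(n,q)[:2]
        print(q,[( [round(x["position"][0]*640,1),round(x["position"][1]*400,1)],round(x["confidence"],2)) for x in r])
pickle.dump(d,open("s0.pkl","wb"))
print(ctrl.get_obs()["clock"])
E
```

```text
pics
{'clock': 0.0, 'joint_pos': array([-6.00389812e+01,  2.05912760e+01,  6.33954689e-01, -1.89956340e-02,
       -7.01332736e+01, -1.65080144e+01]), 'qvel': array([-0.04223163, -0.01543115,  0.0640952 , -0.12128802, -0.01634085,
        0.03266657]), 'tau': array([ 8.39077416e-05, -5.82723105e+01,  2.93053025e+01,  6.99721992e+00,
        6.92199043e-03, -2.03359104e-04]), 'tool_pos': array([ 0.15689319, -0.65596696,  0.18702942]), 'orientation': array([ 1.79908065e+02, -8.62385768e-03, -1.66553458e+02]), 'force': array([ 0.64197844,  0.25194369, -0.26344253]), 'moment': array([-0.01381751,  0.05542645,  0.01430785]), 'opening': 0.08730000130195413}
scene [[371.05803073   0.         319.56693181]
 [  0.         371.05803073 203.0212557 ]
 [  0.           0.           1.        ]] [-0.0032512  -0.49482946  0.52718139] [ 63.06897425   0.15435291 -46.84426541] ['image', 'mtx', 'position', 'orientation']
lever_grip [([297.8, 225.5], 0.83), ([245.3, 273.2], 0.69)]
start_top [([379.3, 259.3], 0.59)]
rig_corner [([340.5, 259.8], 0.8)]
lever_pivot [([341.4, 261.7], 0.86)]
castle_nut [([422.8, 309.7], 0.55)]
rubber_boot [([264.4, 248.4], 0.47)]
tape_roll [([249.1, 274.3], 0.85)]
rubber_sleeve [([306.5, 307.5], 0.58)]
top [[427.51868894   0.         322.94952155]
 [  0.         427.51868894 196.36486783]
 [  0.           0.           1.        ]] [0.43982195 0.05040363 1.0827315 ] [  8.09863534  -1.31239722 -90.06015924] ['image', 'mtx', 'position', 'orientation']
lever_grip [([332.2, 247.4], 0.75)]
start_top []
rig_corner [([346.1, 213.2], 0.62)]
lever_pivot [([347.7, 212.5], 0.83), ([328.7, 245.8], 0.32)]
castle_nut [([430.6, 215.0], 0.52)]
rubber_boot [([280.6, 244.5], 0.6), ([298.6, 284.9], 0.18)]
tape_roll [([298.4, 284.6], 0.98), ([344.9, 213.8], 0.55)]
rubber_sleeve [([371.0, 277.7], 0.65)]
0.9
```

View pics/scene0.png

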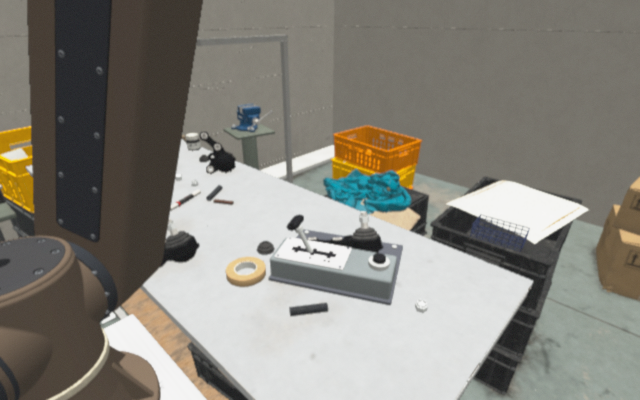

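View pics/top0.png

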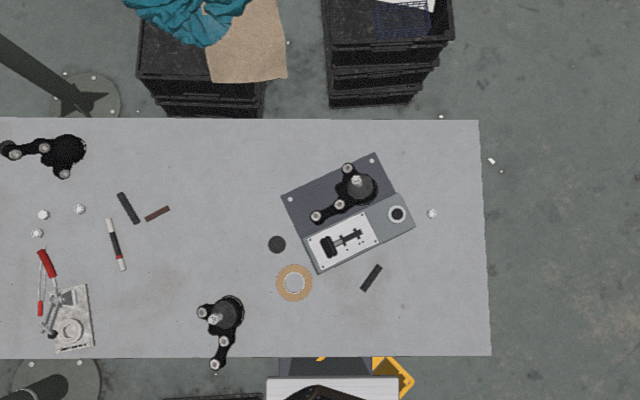

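```bash
python3 - <<'E'
import pickle,cv2
d=pickle.load(open("s0.pkl","rb"))
i=d["top"]["image"][140:310,230:460,::-1];cv2.imwrite("pics/topz.png",cv2.resize(i,None,fx=3.4,fy=3.4,interpolation=cv2.INTER_CUBIC))
i=d["scene"]["image"][180:350,210:460,::-1];cv2.imwrite("pics/scz.png",cv2.resize(i,None,fx=3.2,fy=3.2,interpolation=cv2.INTER_CUBIC))
E
```

```text
(no output)
```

View pics/topz.png

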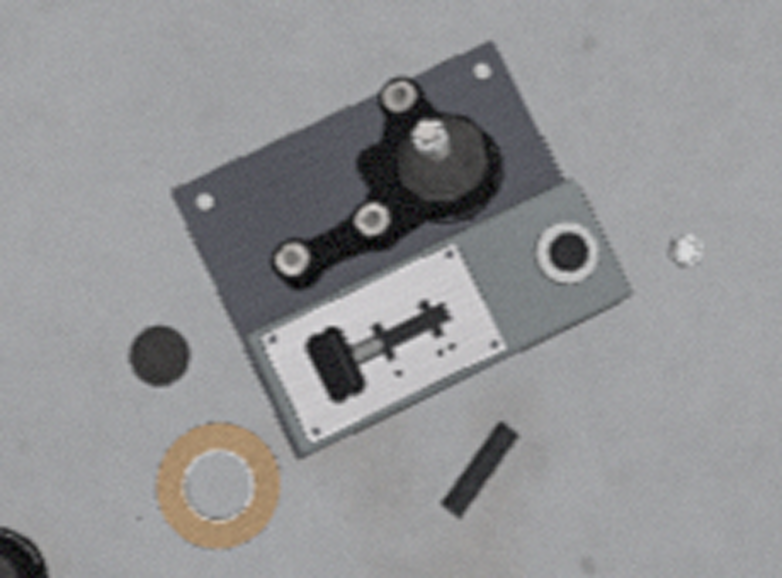

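View pics/scz.png

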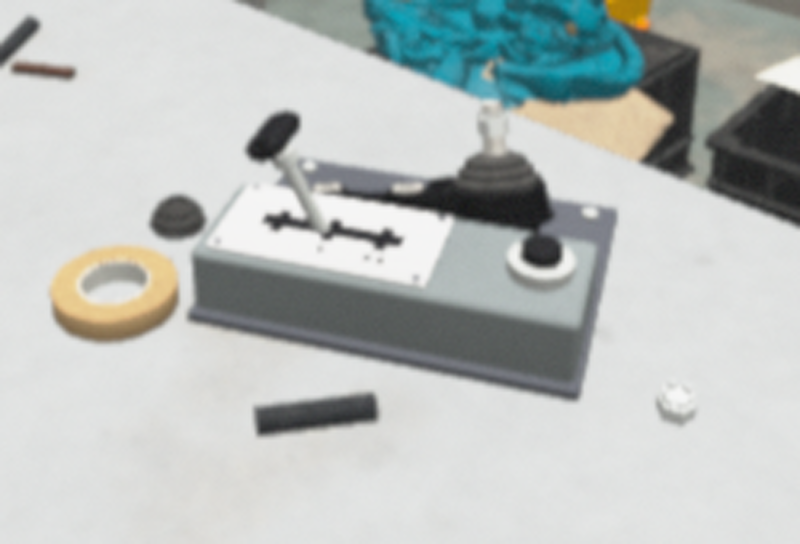

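```bash
cat > h.py <<'E'
import numpy as np,cv2,pickle
from scipy.spatial.transform import Rotation as R
from scipy.optimize import least_squares
def proj(s,P):
    Rm=R.from_euler('xyz',s["orientation"],degrees=True).as_matrix()
    c=(np.asarray(P)-s["position"])@Rm
    c=c*[1,-1,-1]; u=c@s["mtx"].T
    return u[:,:2]/u[:,2:]
def rig(p,L):
    c,s=np.cos(p[2]),np.sin(p[2]); L=np.asarray(L)/1000
    return np.c_[p[0]+c*L[:,0]-s*L[:,1],p[1]+s*L[:,0]+c*L[:,1],L[:,2]]
E
python3 - <<'E'
from h import *
d=pickle.load(open("s0.pkl","rb"))
T=[((173,188),(110,135,13)),((492,40),(110,-135,13)),((570,252),(-60,-98,84)),((335,365),(-60,85,133)),((632,292),(-107,-131,66))]
S=[((543,240),(-60,-98,84)),((274,136),(-60,85,133)),((576,328),(-107,-131,66)),((195,258),(-107,131,66)),((616,208),(110,-135,13)),((580,396),(-110,-135,6)),((190,316),(-110,135,6))]
tp=np.array([a for a,b in T])/3.4+[230,140]-0.35; tl=[b for a,b in T]
sp=np.array([a for a,b in S])/3.2+[210,180]-0.35; sl=[b for a,b in S]
def f(p,w=(1,1)): return np.r_[w[0]*(proj(d["top"],rig(p,tl))-tp).ravel(),w[1]*(proj(d["scene"],rig(p,sl))-sp).ravel()]
for w in((1,1),(1,0),(0,1)):
    r=least_squares(lambda p:f(p,w),[.5,0,-.4],loss='soft_l1');print(w,r.x[:2],np.degrees(r.x[2]))
    print(f(r.x).reshape(-1,2).round(1).tolist())
    if w==(1,1): np.save("rig.npy",r.x); print(rig(r.x,[(-60,85,133),(-60,45,142),(-60,5,133),(-60,-98,84),(-60,45,50)]).round(4))
o=[.0]
# bystanders by ray on z=0.01
def ray(s,px,z):
    Rm=R.from_euler('xyz',s["orientation"],degrees=True).as_matrix()
    v=np.linalg.inv(s["mtx"])@[*px,1]*[1,-1,-1]; v=Rm@v; return s["position"]+v*(z-s["position"][2])/v[2]
for n,zx,zy in(("nut",687,250),("boot",160,355),("tape",217,485),("sleeve",480,470),("sl_end1",510,428),("sl_end2",450,510)):
    print(n,ray(d["top"],(zx/3.4+230,zy/3.4+140),.015).round(3))
E
```

```text
(1, 1) [ 0.55373414 -0.03494463] 25.72669066657252
[[-0.7, 0.5], [0.8, -0.8], [0.6, -0.5], [0.7, -0.3], [2.1, 0.1], [-0.6, 0.5], [-0.3, -0.7], [1.4, -3.2], [-2.5, -4.4], [0.4, -1.0], [-0.6, 0.5], [-1.3, 0.4]]
[[ 0.4628  0.0156  0.133 ]
 [ 0.4801 -0.0204  0.142 ]
 [ 0.4975 -0.0565  0.133 ]
 [ 0.5422 -0.1493  0.084 ]
 [ 0.4801 -0.0204  0.05  ]]
(1, 0) [ 0.55331636 -0.03325722] 25.506331793360456
[[-1.3, 0.4], [0.4, -0.6], [-0.1, -0.2], [-0.2, -0.2], [1.3, 0.6], [-1.5, 0.3], [-1.0, -0.9], [0.3, -3.4], [-3.2, -4.8], [-0.1, -1.0], [-1.7, 0.4], [-2.1, -0.1]]
(0, 1) [ 0.55346165 -0.03632792] 25.846667180040747
[[-0.1, 0.7], [1.2, -0.8], [1.2, -0.5], [1.4, -0.2], [2.7, 0.1], [-0.0, 0.7], [0.1, -0.3], [2.0, -2.9], [-2.1, -4.0], [0.7, -0.8], [0.0, 0.9], [-1.0, 0.8]]
nut [ 0.549 -0.25   0.015]
boot [0.471 0.14  0.015]
tape [0.378 0.097 0.015]
sleeve [ 0.388 -0.093  0.015]
sl_end1 [ 0.418 -0.115  0.015]
sl_end2 [ 0.36  -0.071  0.015]
```

```bash
cat >> h.py <<'E'
def plan(o,tgt,yaw=None,n=10):
    """rows from measured pose o to tgt (world), final yaw deg, equal steps"""
    Rm=R.from_euler('xyz',o["orientation"],degrees=True); p0=np.array(o["tool_pos"]); D=(np.array(tgt)-p0)/n
    roll=0 if yaw is None else -np.radians((yaw-o["orientation"][2]+180)%360-180)/n
    rows=[]
    for i in range(n):
        t=Rm.inv().apply(D)*100
        rows.append(dict(x=round(t[0],2),y=round(t[1],2),z=round(t[2],2),roll=round(roll,3))); Rm=Rm*R.from_rotvec([0,0,roll])
    import json; print(json.dumps(rows)); return rows
E
python3 - <<'E'
from h import *
from plant import ctrl
o=ctrl.get_obs();p=np.load("rig.npy")
print(rig(p,[(-60,130,120),(-60,-98,84)]))
yaw=np.degrees(p[2])+90-360   # tool y angle = yaw-90 = rig x
print(yaw)
plan(o,[.46,-.35,.2],o["orientation"][2]-77.72,11)
yaw2=o["orientation"][2]-77.72;print(yaw2)
o2=dict(orientation=np.array([180,0,yaw2]),tool_pos=np.array([.46,-.35,.2]))
plan(o2,[*rig(p,[(-60,130,200)])[0]],None,12)
E
```

```text
[[ 0.4432514   0.05612438  0.12      ]
 [ 0.54222136 -0.1492751   0.084     ]]
-244.27330933342748
[{"x": -3.33, "y": 2.07, "z": -0.11, "roll": 0.123}, {"x": -3.05, "y": 2.46, "z": -0.11, "roll": 0.123}, {"x": -2.72, "y": 2.82, "z": -0.11, "roll": 0.123}, {"x": -2.35, "y": 3.13, "z": -0.11, "roll": 0.123}, {"x": -1.95, "y": 3.4, "z": -0.11, "roll": 0.123}, {"x": -1.52, "y": 3.61, "z": -0.11, "roll": 0.123}, {"x": -1.06, "y": 3.77, "z": -0.11, "roll": 0.123}, {"x": -0.59, "y": 3.87, "z": -0.11, "roll": 0.123}, {"x": -0.11, "y": 3.92, "z": -0.11, "roll": 0.123}, {"x": 0.37, "y": 3.9, "z": -0.11, "roll": 0.123}, {"x": 0.85, "y": 3.82, "z": -0.11, "roll": 0.123}]
-244.26860209505202
[{"x": 3.11, "y": 1.34, "z": 0.0, "roll": 0}, {"x": 3.11, "y": 1.34, "z": 0.0, "roll": 0}, {"x": 3.11, "y": 1.34, "z": 0.0, "roll": 0}, {"x": 3.11, "y": 1.34, "z": 0.0, "roll": 0}, {"x": 3.11, "y": 1.34, "z": 0.0, "roll": 0}, {"x": 3.11, "y": 1.34, "z": 0.0, "roll": 0}, {"x": 3.11, "y": 1.34, "z": 0.0, "roll": 0}, {"x": 3.11, "y": 1.34, "z": 0.0, "roll": 0}, {"x": 3.11, "y": 1.34, "z": 0.0, "roll": 0}, {"x": 3.11, "y": 1.34, "z": 0.0, "roll": 0}, {"x": 3.11, "y": 1.34, "z": 0.0, "roll": 0}, {"x": 3.11, "y": 1.34, "z": 0.0, "roll": 0}]
```

Request:
jog_arm(commands=[{"x": -3.33, "y": 2.07, "z": -0.11, "roll": 0.123}, {"x": -3.05, "y": 2.46, "z": -0.11, "roll": 0.123}, {"x": -2.72, "y": 2.82, "z": -0.11, "roll": 0.123}, {"x": -2.35, "y": 3.13, "z": -0.11, "roll": 0.123}, {"x": -1.95, "y": 3.4, "z": -0.11, "roll": 0.123}, {"x": -1.52, "y": 3.61, "z": -0.11, "roll": 0.123}, {"x": -1.06, "y": 3.77, "z": -0.11, "roll": 0.123}, {"x": -0.59, "y": 3.87, "z": -0.11, "roll": 0.123}, {"x": -0.11, "y": 3.92, "z": -0.11, "roll": 0.123}, {"x": 0.37, "y": 3.9, "z": -0.11, "roll": 0.123}, {"x": 0.85, "y": 3.82, "z": -0.11, "roll": 0.123}, {"x": 0}], gripper=0)

```text
validation failed for argument at $.co...
```

Rows seem to need all fields.

Request:
jog_arm(commands=[{"x": -3.33, "y": 2.07, "z": -0.11, "roll": 0.123}, {"x": -3.05, "y": 2.46, "z": -0.11, "roll": 0.123}, {"x": -2.72, "y": 2.82, "z": -0.11, "roll": 0.123}, {"x": -2.35, "y": 3.13, "z": -0.11, "roll": 0.123}, {"x": -1.95, "y": 3.4, "z": -0.11, "roll": 0.123}, {"x": -1.52, "y": 3.61, "z": -0.11, "roll": 0.123}, {"x": -1.06, "y": 3.77, "z": -0.11, "roll": 0.123}, {"x": -0.59, "y": 3.87, "z": -0.11, "roll": 0.123}, {"x": -0.11, "y": 3.92, "z": -0.11, "roll": 0.123}, {"x": 0.37, "y": 3.9, "z": -0.11, "roll": 0.123}, {"x": 0.85, "y": 3.82, "z": -0.11, "roll": 0.123}, {"x": 0, "y": 0, "z": 0, "roll": 0}], gripper=0)

```text
clock: 2.1
tool_pos: [0.4624, -0.347, 0.2003]
orientation: [179.9, 0.0, 115.8]
force: [0.2, -0.2, 0.7]
opening: 0.0009
```

Request:
jog_arm(commands=[{"x": 3.1, "y": 1.33, "z": 0, "roll": 0}, {"x": 3.1, "y": 1.33, "z": 0, "roll": 0}, {"x": 3.1, "y": 1.33, "z": 0, "roll": 0}, {"x": 3.1, "y": 1.33, "z": 0, "roll": 0}, {"x": 3.1, "y": 1.33, "z": 0, "roll": 0}, {"x": 3.1, "y": 1.33, "z": 0, "roll": 0}, {"x": 3.1, "y": 1.33, "z": 0, "roll": 0}, {"x": 3.1, "y": 1.33, "z": 0, "roll": 0}, {"x": 3.1, "y": 1.33, "z": 0, "roll": 0}, {"x": 3.1, "y": 1.33, "z": 0, "roll": 0}, {"x": 3.1, "y": 1.33, "z": 0, "roll": 0}, {"x": 3.0, "y": 1.33, "z": 0, "roll": 0}])

```text
clock: 3.3
tool_pos: [0.4542, 0.0195, 0.2003]
orientation: [179.5, -3.6, 118.7]
force: [0.1, -0.2, -0.5]
opening: 0.0003
```

```bash
cat > look.py <<'E'
import sys
from h import *
from plant import ctrl
o=ctrl.get_obs();p=np.load("rig.npy")
c,s=np.cos(p[2]),np.sin(p[2]);q=o["tool_pos"]-[p[0],p[1],0]
f=o["force"]
print("t",o["clock"],"tcp",o["tool_pos"].round(4),"rig mm",np.round([1e3*(c*q[0]+s*q[1]),1e3*(-s*q[0]+c*q[1]),1e3*q[2]],1),o["orientation"].round(2),"F rig",np.round([c*f[0]+s*f[1],-s*f[0]+c*f[1],f[2]],1))
if len(sys.argv)>1:
    ims=[]
    for n in sys.argv[2:]:
        i=ctrl.snapshot(n)["image"][:,:,::-1]
        if n=="top": i=i[140:310,230:460]
        if n=="scene": i=i[170:340,220:450]
        ims.append(cv2.resize(i,(780,int(780*i.shape[0]/i.shape[1]))))
        cv2.imwrite(f"pics/{sys.argv[1]}_{n}.png",ims[-1])
E
python3 look.py a scene wrist
```

```text
t 3.3 tcp [0.4542 0.0195 0.2003] rig mm [-66.   92.2 200.3] [179.54  -3.6  118.72] F rig [-0.1 -0.2 -0.5]
```

```bash
python3 look.py; python3 -c "
from plant import ctrl;o=ctrl.get_obs();print(o['joint_pos'],o['qvel'])"
```

```text
t 3.4 tcp [0.4549 0.0199 0.2001] rig mm [-65.3  92.3 200.1] [179.55  -3.58 118.74] F rig [-0.4  0.3 -0.1]
[  23.76646717   -0.21272746  -22.04332601   -3.89193388  -68.07522272
 -173.58864727] [-1.17762127 -0.65167409 -1.61169897  1.65098927  0.18070468 -0.07017098]
```

View pics/a_scene.png

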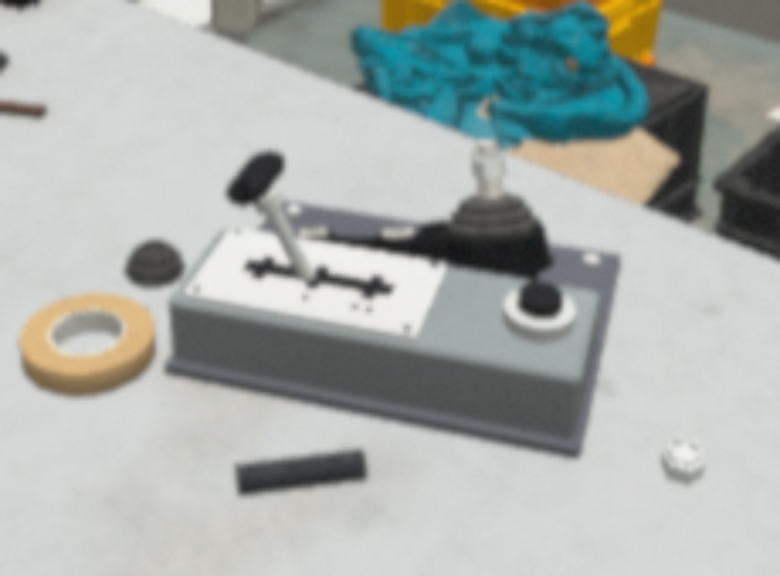

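View pics/a_wrist.png

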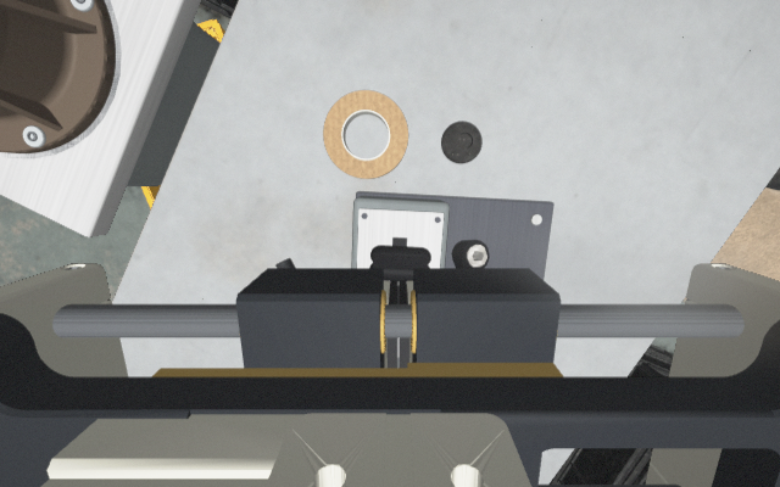

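Request:
jog_arm(commands=[{"x": 0, "y": 0, "z": 0, "roll": -0.13}, {"x": 0, "y": 0, "z": 0, "roll": -0.13}, {"x": 0, "y": 0, "z": 0, "roll": -0.13}, {"x": 0, "y": 0, "z": 0, "roll": -0.13}, {"x": 0, "y": 0, "z": 0, "roll": -0.13}, {"x": 0, "y": 0, "z": 0, "roll": -0.13}, {"x": 0, "y": 0, "z": 0, "roll": -0.13}, {"x": 0, "y": 0, "z": 0, "roll": -0.13}, {"x": 0, "y": 0, "z": 0, "roll": -0.13}, {"x": 0, "y": 0, "z": 0, "roll": -0.13}])

```text
clock: 4.4
tool_pos: [0.4539, 0.0177, 0.1999]
orientation: [176.5, -0.5, -166.6]
force: [0.4, -0.7, 0.3]
opening: 0.0005
```

```bash
python3 look.py; python3 -c "
from plant import ctrl;o=ctrl.get_obs();print(o['joint_pos'],o['qvel'])"
```

```text
t 4.4 tcp [0.4539 0.0177 0.1999] rig mm [-67.   90.8 199.9] [ 176.5    -0.54 -166.58] F rig [ 0.1 -0.8  0.3]
[ 23.62428071  -0.296939   -22.17600994  -3.81475193 -68.07241049
 -98.79776493] [-5.98752090e-02  3.38633897e-02  5.41424567e-04  1.13143947e-01
  1.63762760e-02  7.39262755e+01]
```

Request:
jog_arm(commands=[{"x": 0, "y": 0, "z": 0, "roll": -0.149}, {"x": 0, "y": 0, "z": 0, "roll": -0.149}, {"x": 0, "y": 0, "z": 0, "roll": -0.149}, {"x": 0, "y": 0, "z": 0, "roll": -0.149}, {"x": 0, "y": 0, "z": 0, "roll": -0.149}, {"x": 0, "y": 0, "z": 0, "roll": -0.149}, {"x": 0, "y": 0, "z": 0, "roll": -0.149}, {"x": 0, "y": 0, "z": 0, "roll": -0.149}, {"x": 0, "y": 0, "z": 0, "roll": -0.149}, {"x": 0, "y": 0, "z": 0, "roll": -0.149}, {"x": 0, "y": 0, "z": 0, "roll": -0.149}, {"x": 0, "y": 0, "z": 0, "roll": -0.149}])

```text
clock: 5.6
tool_pos: [0.454, 0.0177, 0.1999]
orientation: [-179.8, 3.5, -64.1]
force: [-0.3, -1.3, 0.5]
opening: 0.0004
```

```bash
python3 look.py; python3 -c "
from h import *
from plant import ctrl;o=ctrl.get_obs();print(o['joint_pos'],o['qvel'])
p=np.load('rig.npy')
plan(o,rig(p,[(-60,132,198)])[0],None,2)
print(R.from_euler('xyz',o['orientation'],degrees=True).apply([0,0,1]))
o=dict(o);o['tool_pos']=rig(p,[(-60,132,198)])[0]
plan(o,rig(p,[(-60,132,120)])[0],None,4)
plan(o,rig(p,[(-60,122,198)])[0],None,1)
"
```

```text
t 5.6 tcp [0.454  0.0177 0.1999] rig mm [-67.   90.7 199.9] [-179.77    3.53  -64.11] F rig [-0.9 -1.   0.5]
[ 23.62063196  -0.29404659 -22.17410443  -3.81295154 -68.07309468
   3.68939068] [ 1.98843257e-02 -4.90021087e-02  3.88252702e-02  1.80553940e-02
  8.42171206e-03  8.47060606e+01]
[{"x": -2.05, "y": -0.36, "z": 0.23, "roll": 0}, {"x": -2.05, "y": -0.36, "z": 0.23, "roll": 0}]
[-0.0232672   0.05715478 -0.99809417]
[{"x": 0.12, "y": 0.01, "z": 1.95, "roll": 0}, {"x": 0.12, "y": 0.01, "z": 1.95, "roll": 0}, {"x": 0.12, "y": 0.01, "z": 1.95, "roll": 0}, {"x": 0.12, "y": 0.01, "z": 1.95, "roll": 0}]
[{"x": 1.0, "y": 0.0, "z": -0.06, "roll": 0}]
```

Request:
jog_arm(commands=[{"x": -2.05, "y": -0.36, "z": 0.23, "roll": 0}, {"x": -2.05, "y": -0.36, "z": 0.23, "roll": 0}, {"x": 0, "y": 0, "z": 0, "roll": 0}, {"x": 0.12, "y": 0.01, "z": 1.95, "roll": 0}, {"x": 0.12, "y": 0.01, "z": 1.95, "roll": 0}, {"x": 0.12, "y": 0.01, "z": 1.95, "roll": 0}, {"x": 0.12, "y": 0.01, "z": 1.95, "roll": 0}, {"x": 0, "y": 0, "z": 0, "roll": 0}])

```text
clock: 6.4
tool_pos: [0.4409, 0.0572, 0.1177]
orientation: [180.0, 3.5, -64.5]
force: [-0.5, 0.0, 0.3]
opening: 0.0004
```

```bash
python3 look.py b scene wrist top
```

```text
t 6.4 tcp [0.4409 0.0572 0.1177] rig mm [-61.6 132.  117.7] [179.96   3.54 -64.47] F rig [-0.4  0.2  0.3]
```

View pics/b_scene.png

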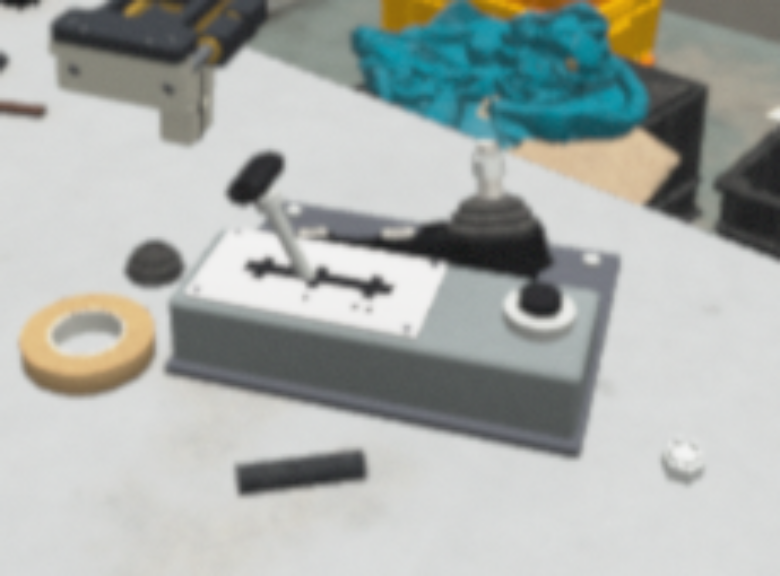

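View pics/b_wrist.png

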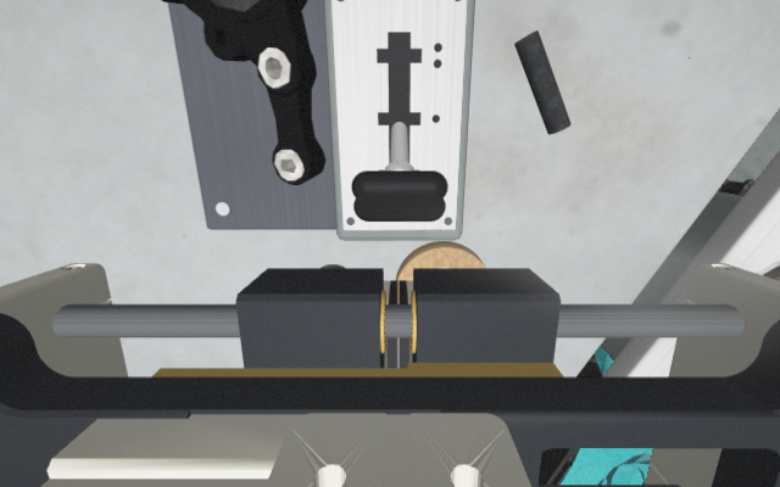

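```bash
python3 -c "
from h import *
d=pickle.load(open('s0.pkl','rb'));u=proj(d['scene'],np.array([[.4409,.0572,.1177],[.4628,.0156,.133]]));print((u-[220,170])*780/230)
from plant import ctrl
o=dict(ctrl.get_obs());p=np.load('rig.npy')
o['tool_pos']=rig(p,[(-60,132,118)])[0]
plan(o,rig(p,[(-60,112,118)])[0],None,2)
plan(o,rig(p,[(-60,122,118)])[0],None,1)
"
```

```text
[[185.91499036 185.75701752]
 [254.3122937  174.59074855]]
[{"x": 1.0, "y": -0.0, "z": -0.06, "roll": 0}, {"x": 1.0, "y": -0.0, "z": -0.06, "roll": 0}]
[{"x": 1.0, "y": -0.0, "z": -0.06, "roll": 0}]
```

```bash
python3 -c "
from h import *
from plant import ctrl
s=ctrl.snapshot('scene');i=s['image'][60:260,120:380,::-1].copy()
o=ctrl.get_obs();A=R.from_euler('xyz',o['orientation'],degrees=True)
P=[o['tool_pos']+A.apply([x,y,z]) for x,y,z in((0,0,0),(0,0,-.019),(0,0,-.066),(0,.02,0),(0,-.02,0))]
print(o['tool_pos'])
i=cv2.resize(i,None,fx=3,fy=3)
for u in proj(s,P): cv2.circle(i,(int((u[0]-120)*3),int((u[1]-60)*3)),3,(0,0,255),-1)
cv2.imwrite('pics/c.png',i)"
```

```text
[0.44332687 0.0585698  0.12101225]
```

View pics/c.png

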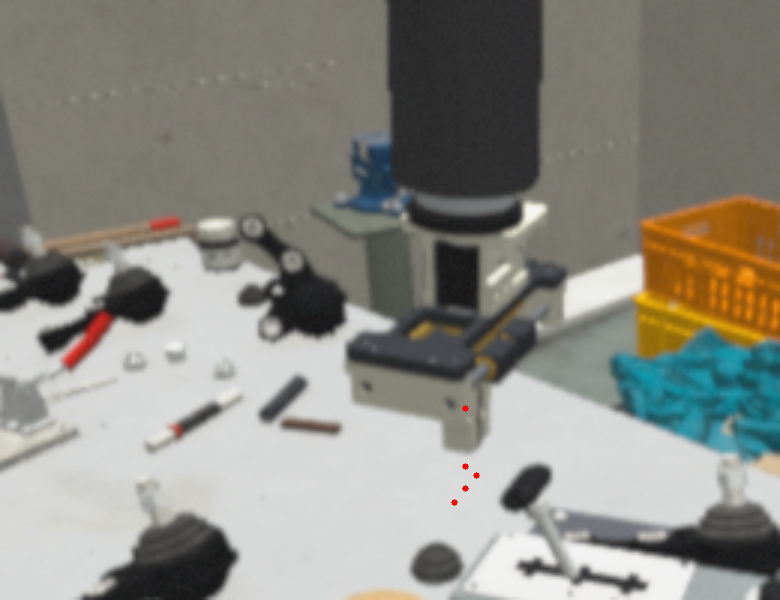

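View pics/b_top.png

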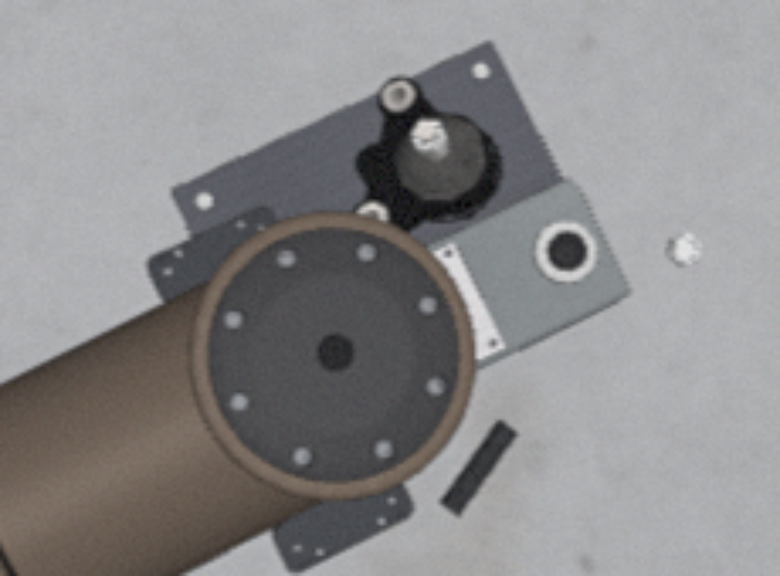

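```bash
python3 -c "
from h import *
from plant import ctrl
o=ctrl.get_obs();s=ctrl.snapshot('wrist');print(s['hand_eye'],s['mtx'],ctrl.tcp_to_grasp, o['tool_pos'])
A=R.from_euler('xyz',o['orientation'],degrees=True).as_matrix()
H=np.array(s['hand_eye'])
def pw(T):
    c=(np.atleast_2d(T)-H[:3,3])@H[:3,:3]*[1,-1,-1];u=c@s['mtx'].T;return u[:,:2]/u[:,2:]
i=s['image'][:,:,::-1].copy();p=np.load('rig.npy')
i=cv2.resize(i,None,fx=1.25,fy=1.25)
def dot(u,c): cv2.circle(i,(int(u[0]*1.25),int(u[1]*1.25)),3,c,-1)
W=rig(p,[(-60,85,133),(110,135,13),(-107,131,66),(-60,45,66)])
for u in pw((W-o['tool_pos'])@A): dot(u,(0,0,255))
for u in pw([(0,0,0),(0,.02,0),(0,-.02,0),(0,0,-.019),(0,0,-.05)]): dot(u,(0,255,0));print(u)
cv2.imwrite('pics/d.png',i)"
```

```text
[[-5.68865740e-04  9.68445751e-01  2.49223803e-01  6.61739483e-02]
 [ 9.99999342e-01  7.99251392e-04 -8.23220920e-04 -5.02403137e-04]
 [-9.96437273e-04  2.49223171e-01 -9.68445568e-01 -1.96464196e-01]
 [ 0.00000000e+00  0.00000000e+00  0.00000000e+00  1.00000000e+00]] [[288.1337748    0.         326.40197692]
 [  0.         288.1337748  202.71838962]
 [  0.           0.           1.        ]] 0.0188 [0.44332687 0.0585698  0.12101225]
[326.88176363 223.79222928]
[354.75116264 223.76827657]
[299.0079257  223.81618581]
[326.95759484 233.09451997]
[327.11915709 252.91352239]
```

View pics/d.png

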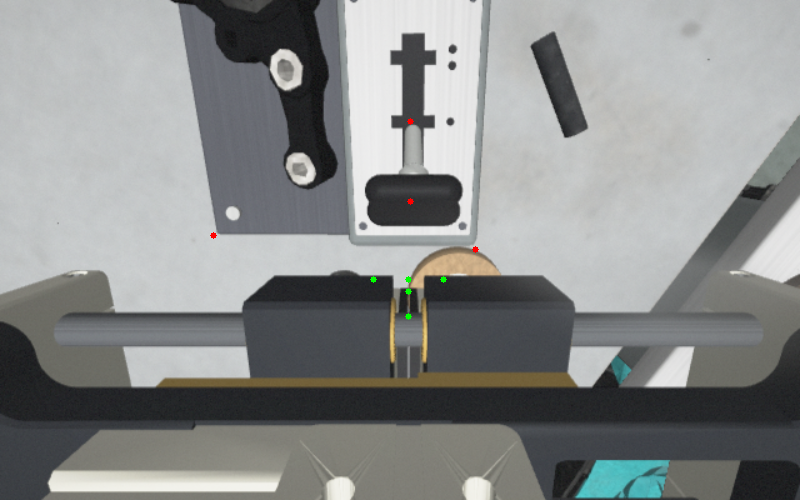

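```bash
python3 -c "
from h import *
from plant import ctrl
s=ctrl.snapshot('wrist');w=s['image'][200:330,230:420,::-1]
cv2.imwrite('pics/e.png',cv2.resize(np.clip(w.astype(float)*2,0,255).astype('uint8'),None,fx=4,fy=4))
H=np.array(s['hand_eye'])
def pw(T):
    c=(np.atleast_2d(T)-H[:3,3])@H[:3,:3]*[1,-1,-1];u=c@s['mtx'].T;return u[:,:2]/u[:,2:]
for T in [(0,0,0),(.0095,0,0),(-.0095,0,0),(.0095,0,-.019),(-.0095,0,-.019),(0,0,-.03)]: print(T,((pw(T)-[230,200])*4).round())
s=ctrl.snapshot('scene');i=s['image'][150:240,230:320,::-1]
cv2.imwrite('pics/f.png',cv2.resize(np.clip(i.astype(float)*1.3,0,255).astype('uint8'),None,fx=6,fy=6))
"
```

```text
(0, 0, 0) [[388.  95.]]
(0.0095, 0, 0) [[388.  44.]]
(-0.0095, 0, 0) [[388. 145.]]
(0.0095, 0, -0.019) [[388.  77.]]
(-0.0095, 0, -0.019) [[388. 186.]]
(0, 0, -0.03) [[388. 157.]]
```

View pics/e.png

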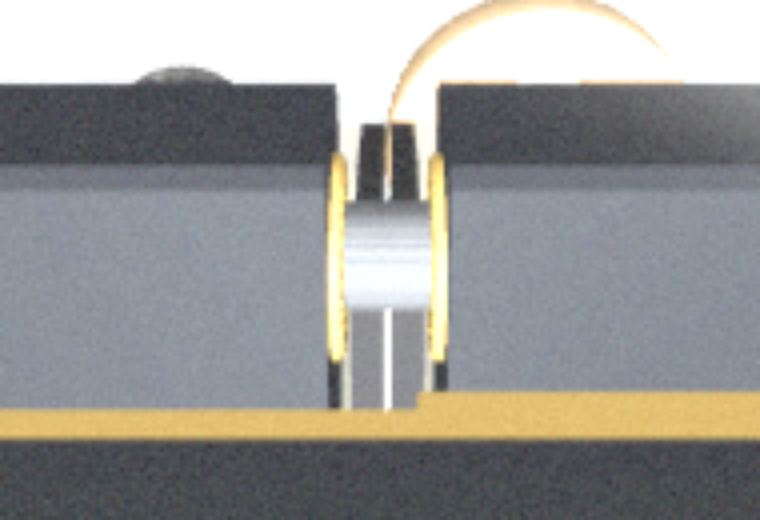

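View pics/f.png

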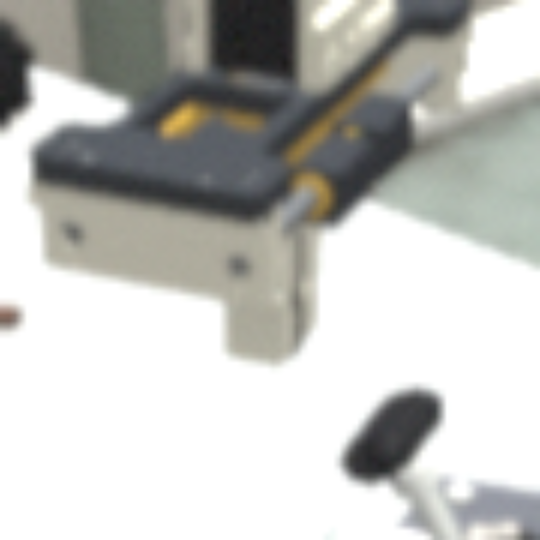

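```bash
python3 -c "
from h import *
from plant import ctrl
o=ctrl.get_obs();print(o['clock'])
d=pickle.load(open('s0.pkl','rb'))
A=R.from_euler('xyz',o['orientation'],degrees=True)
for y in (.097,.065,0):
  for x in(-.039,0,.039):
    for z in(-.1,-.066,-.035,0): print(x,y,z,((proj(d['scene'],[o['tool_pos']+A.apply([x,y,z])])-[230,150])*6).round())
s=ctrl.snapshot('wrist')
H=np.array(s['hand_eye'])
def pw(T):
    c=(np.atleast_2d(T)-H[:3,3])@H[:3,:3]*[1,-1,-1];u=c@s['mtx'].T;return u[:,:2]/u[:,2:]
for y in(.097,-.097):
  for x in(-.039,0,.039):
    for z in(-.1,-.066,-.035): print(x,y,z,(pw([x,y,z])*1.25).round())
"
```

```text
6.75
-0.039 0.097 -0.1 [[ 27. 288.]]
-0.039 0.097 -0.066 [[ 33. 383.]]
-0.039 0.097 -0.035 [[ 38. 466.]]
-0.039 0.097 0 [[ 44. 555.]]
0 0.097 -0.1 [[142. 312.]]
0 0.097 -0.066 [[145. 407.]]
0 0.097 -0.035 [[148. 491.]]
0 0.097 0 [[151. 581.]]
0.039 0.097 -0.1 [[259. 336.]]
0.039 0.097 -0.066 [[259. 432.]]
0.039 0.097 -0.035 [[260. 516.]]
0.039 0.097 0 [[260. 607.]]
-0.039 0.065 -0.1 [[ 77. 246.]]
-0.039 0.065 -0.066 [[ 81. 338.]]
-0.039 0.065 -0.035 [[ 85. 419.]]
-0.039 0.065 0 [[ 89. 506.]]
0 0.065 -0.1 [[187. 268.]]
0 0.065 -0.066 [[189. 361.]]
0 0.065 -0.035 [[191. 442.]]
0 0.065 0 [[193. 530.]]
0.039 0.065 -0.1 [[300. 291.]]
0.039 0.065 -0.066 [[300. 385.]]
0.039 0.065 -0.035 [[300. 466.]]
0.039 0.065 0 [[299. 555.]]
-0.039 0 -0.1 [[166. 169.]]
-0.039 0 -0.066 [[168. 257.]]
-0.039 0 -0.035 [[170. 333.]]
-0.039 0 0 [[172. 416.]]
0 0 -0.1 [[269. 189.]]
0 0 -0.066 [[269. 277.]]
0 0 -0.035 [[270. 354.]]
0 0 0 [[270. 438.]]
0.039 0 -0.1 [[375. 209.]]
0.039 0 -0.066 [[373. 298.]]
0.039 0 -0.035 [[372. 375.]]
0.039 0 0 [[370. 459.]]
-0.039 0.097 -0.1 [[701. 487.]]
-0.039 0.097 -0.066 [[638. 417.]]
-0.039 0.097 -0.035 [[600. 375.]]
0 0.097 -0.1 [[727. 384.]]
0 0.097 -0.066 [[653. 333.]]
0 0.097 -0.035 [[611. 303.]]
0.039 0.097 -0.1 [[758. 261.]]
0.039 0.097 -0.066 [[671. 236.]]
0.039 0.097 -0.035 [[623. 223.]]
-0.039 -0.097 -0.1 [[117. 488.]]
-0.039 -0.097 -0.066 [[180. 417.]]
-0.039 -0.097 -0.035 [[217. 375.]]
0 -0.097 -0.1 [[ 91. 385.]]
0 -0.097 -0.066 [[164. 333.]]
0 -0.097 -0.035 [[207. 303.]]
0.039 -0.097 -0.1 [[ 61. 262.]]
0.039 -0.097 -0.066 [[146. 237.]]
0.039 -0.097 -0.035 [[195. 223.]]
```

Request:
jog_arm(commands=[{"x": 0, "y": 0, "z": 0, "roll": 0}, {"x": 0, "y": 0, "z": 0, "roll": 0}, {"x": 0, "y": 0, "z": 0, "roll": 0}, {"x": 0, "y": 0, "z": 0, "roll": 0}], gripper=6)

```text
clock: 7.2
tool_pos: [0.4424, 0.0587, 0.12]
orientation: [-179.7, 3.5, -64.4]
force: [-0.2, 0.2, -0.9]
opening: 0.0273
```

```bash
python3 -c "
from h import *
from plant import ctrl
o=ctrl.get_obs();print(o['clock'],o['opening'],o['tool_pos'])
s=ctrl.snapshot('wrist')
H=np.array(s['hand_eye'])
def pw(T):
    c=(np.atleast_2d(T)-H[:3,3])@H[:3,:3]*[1,-1,-1];u=c@s['mtx'].T;return u[:,:2]/u[:,2:]
i=cv2.resize(np.clip(s['image'][:,:,::-1].astype(float)*1.6,0,255).astype('uint8'),None,fx=1.25,fy=1.25)
a=o['opening']/2
for z,c in((0,(0,0,255)),(-.019,(0,255,0)),(-.038,(255,0,0))):
  for y in(a,-a,a+.021):
    for x in(-.0095,.0095):
      u=pw([x,y,z])[0];cv2.circle(i,(int(u[0]*1.25),int(u[1]*1.25)),2,c,-1)
cv2.imwrite('pics/g.png',i)
s=ctrl.snapshot('scene');i=s['image'][120:240,210:330,::-1]
i=cv2.resize(np.clip(i.astype(float)*1.2,0,255).astype('uint8'),None,fx=5,fy=5)
A=R.from_euler('xyz',o['orientation'],degrees=True)
for z,c in((0,(0,0,255)),(-.019,(0,255,0)),(-.038,(255,0,0))):
  for y in(a,-a,a+.021):
    for x in(-.0095,.0095):
      u=(proj(s,[o['tool_pos']+A.apply([x,y,z])])[0]-[210,120])*5;cv2.circle(i,(int(u[0]),int(u[1])),2,c,-1)
cv2.imwrite('pics/h.png',i)
"
```

```text
7.2 0.027254903273877078 [0.44242018 0.05868555 0.1200083 ]
```

View pics/g.png

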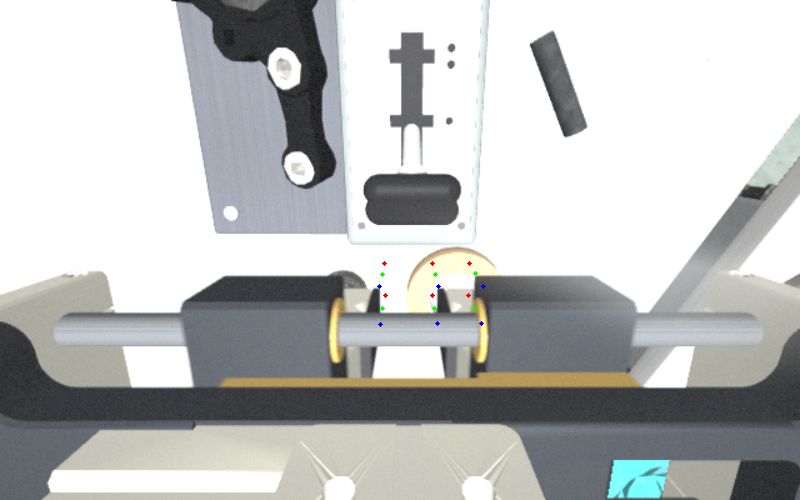

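View pics/h.png

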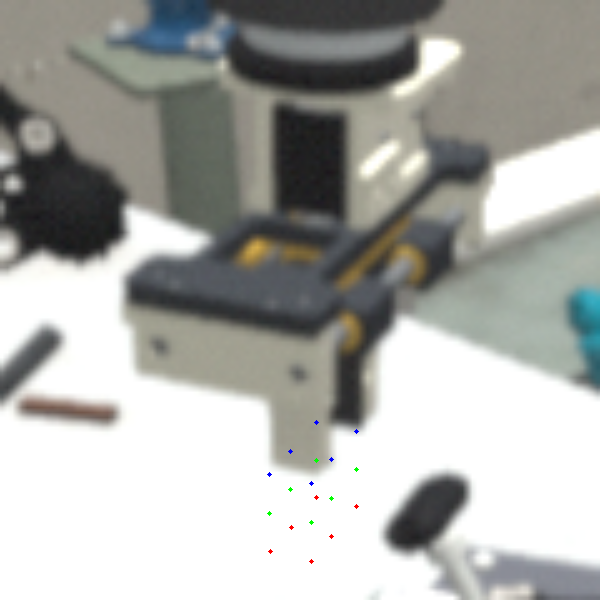

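```bash
cat >> look.py <<'E'
A=R.from_euler('xyz',o["orientation"],degrees=True)
q=o["tool_pos"]-A.apply([0,0,.04])-[p[0],p[1],0]
print("real tip rig mm",np.round([1e3*(c*q[0]+s*q[1]),1e3*(-s*q[0]+c*q[1]),1e3*q[2]],1))
E
python3 look.py
```

```text
t 7.3 tcp [0.4424 0.0587 0.12  ] rig mm [-59.6 132.7 120. ] [-179.75    3.53  -64.36] F rig [ 0.4 -0.3  0.6]
real tip rig mm [-59.8 130.2 159.9]
```

Request:
jog_arm(commands=[{"x": 0.06, "y": 0, "z": 0.95, "roll": 0}, {"x": 0.06, "y": 0, "z": 0.95, "roll": 0}, {"x": 0.06, "y": 0, "z": 0.95, "roll": 0}, {"x": 0.06, "y": 0, "z": 0.95, "roll": 0}, {"x": 0, "y": 0, "z": 0, "roll": 0}], gripper=0)

```text
clock: 7.8
tool_pos: [0.4414, 0.0582, 0.0801]
orientation: [-179.9, 3.5, -64.4]
force: [-0.5, -0.0, -0.4]
opening: 0.0058
```

```bash
python3 look.py i scene wrist
```

```text
t 7.8 tcp [0.4414 0.0582 0.0801] rig mm [-60.8 132.6  80.1] [-179.93    3.53  -64.39] F rig [-0.5  0.2 -0.4]
real tip rig mm [-60.8 130.2 120. ]
```

View pics/i_scene.png

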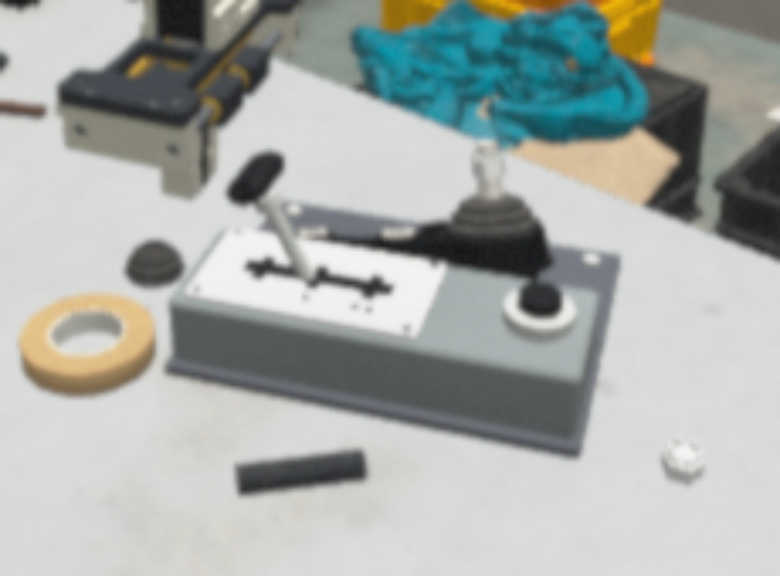

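Request:
jog_arm(commands=[{"x": 0.4, "y": 0, "z": -0.025, "roll": 0}, {"x": 0.4, "y": 0, "z": -0.025, "roll": 0}, {"x": 0.4, "y": 0, "z": -0.025, "roll": 0}, {"x": 0.4, "y": 0, "z": -0.025, "roll": 0}, {"x": 0, "y": 0, "z": 0, "roll": 0}])

```text
clock: 8.4
tool_pos: [0.4498, 0.0438, 0.082]
orientation: [-179.7, 3.5, -64.4]
force: [0.7, 0.6, -1.5]
opening: 0.0005
```

```bash
python3 look.py
```

```text
t 8.4 tcp [0.4498 0.0438 0.082 ] rig mm [-59.4 116.   82. ] [-179.74    3.52  -64.4 ] F rig [ 0.9  0.2 -1.5]
real tip rig mm [-59.6 113.6 121.9]
```

Request:
jog_arm(commands=[{"x": 0.3, "y": 0, "z": -0.02, "roll": 0}, {"x": 0.3, "y": 0, "z": -0.02, "roll": 0}, {"x": 0.3, "y": 0, "z": -0.02, "roll": 0}, {"x": 0.3, "y": 0, "z": -0.02, "roll": 0}])

```text
clock: 8.8
tool_pos: [0.455, 0.0343, 0.0825]
orientation: [-179.7, 3.6, -64.4]
force: [-5.9, 9.5, 9.2]
opening: 0.0005
```

```bash
python3 look.py
```

```text
t 8.8 tcp [0.455  0.0343 0.0825] rig mm [-58.9 105.3  82.5] [-179.68    3.61  -64.36] F rig [-1.2 11.1  9.2]
real tip rig mm [-59.1 102.8 122.4]
```

Request:
jog_arm(commands=[{"x": 0.4, "y": 0, "z": -0.15, "roll": 0}, {"x": 0.4, "y": 0, "z": -0.15, "roll": 0}, {"x": 0.4, "y": 0, "z": -0.12, "roll": 0}, {"x": 0.4, "y": 0, "z": -0.12, "roll": 0}])

```text
clock: 9.2
tool_pos: [0.462, 0.0185, 0.0865]
orientation: [-179.7, 3.5, -64.3]
force: [0.2, -0.0, 0.3]
opening: 0.0007
```

```bash
python3 look.py j scene
```

```text
t 9.2 tcp [0.462  0.0185 0.0865] rig mm [-59.4  87.9  86.5] [-179.73    3.52  -64.34] F rig [ 0.1 -0.1  0.3]
real tip rig mm [-59.6  85.5 126.5]
```

View pics/j_scene.png

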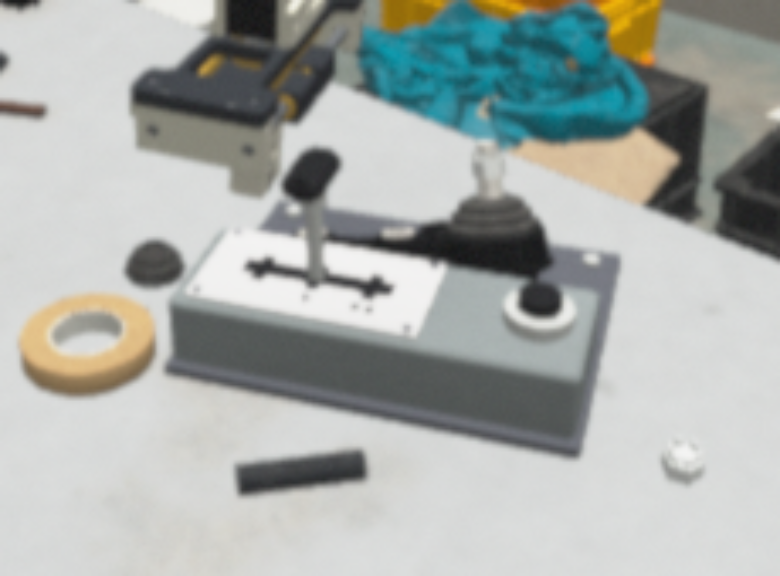

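Request:
jog_arm(commands=[{"x": 0.4, "y": 0, "z": -0.025, "roll": 0}, {"x": 0.4, "y": 0, "z": -0.025, "roll": 0}, {"x": 0.4, "y": 0, "z": -0.025, "roll": 0}, {"x": 0.4, "y": 0, "z": -0.025, "roll": 0}, {"x": 0.4, "y": 0, "z": -0.025, "roll": 0}, {"x": 0.4, "y": 0, "z": -0.02, "roll": 0}, {"x": 0.4, "y": 0, "z": -0.02, "roll": 0}, {"x": 0.4, "y": 0, "z": -0.02, "roll": 0}])

```text
clock: 10.05
tool_pos: [0.4757, -0.0101, 0.0865]
orientation: [-179.7, 3.6, -64.4]
force: [-2.2, 2.7, 3.3]
opening: 0.0005
```

```bash
python3 look.py k scene
```

```text
t 10.05 tcp [ 0.4757 -0.0101  0.0865] rig mm [-59.5  56.3  86.5] [-179.74    3.56  -64.36] F rig [-0.8  3.4  3.3]
real tip rig mm [-59.7  53.8 126.4]
```

View pics/k_scene.png

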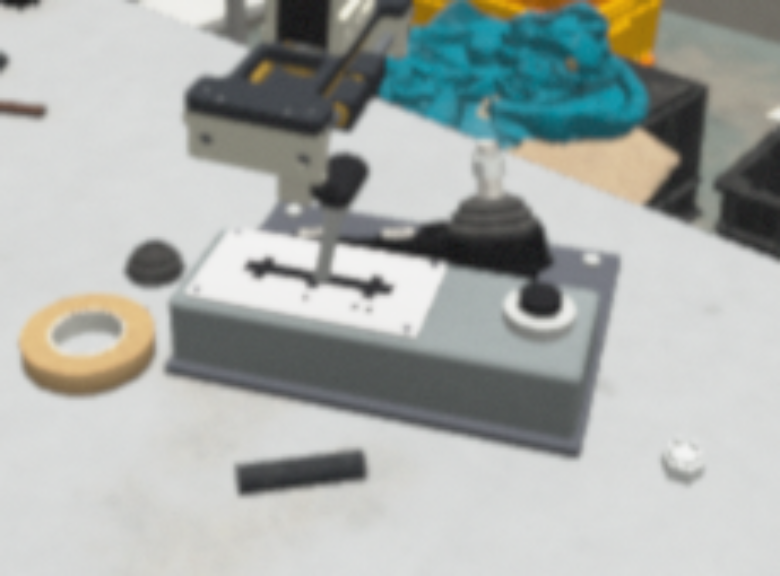

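Request:
jog_arm(commands=[{"x": 0.4, "y": 0, "z": -0.02, "roll": 0}, {"x": 0.4, "y": 0, "z": -0.02, "roll": 0}, {"x": 0.4, "y": 0, "z": -0.02, "roll": 0}, {"x": 0.3, "y": 0, "z": -0.02, "roll": 0}, {"x": 0, "y": 0, "z": 0, "roll": 0}])

```text
clock: 10.6
tool_pos: [0.4823, -0.0242, 0.086]
orientation: [-179.8, 3.5, -64.4]
force: [-0.3, -0.2, 0.2]
opening: 0.0009
```

```bash
python3 look.py l scene
```

```text
t 10.6 tcp [ 0.4823 -0.0242  0.086 ] rig mm [-59.7  40.7  86. ] [-179.76    3.52  -64.39] F rig [-0.3 -0.   0.2]
real tip rig mm [-59.9  38.2 126. ]
```

View pics/l_scene.png

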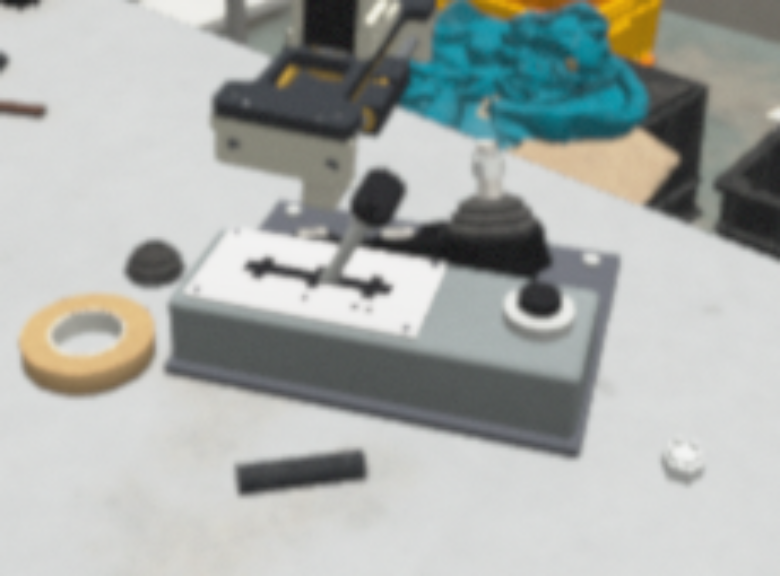

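```bash
python3 -c "
from h import *
from plant import ctrl
s=ctrl.snapshot('scene');p=np.load('rig.npy')
for t in(.35,.4,.45): print(t,proj(s,rig(p,[(-60,45-92*np.sin(t),50+92*np.cos(t))])).round(1))
for q in('lever_grip','start_top'): print(q,[(np.array(r['position'])*[640,400],r['confidence']) for r in ctrl.search_frame('scene',q)], )
m=ctrl.regions_of('scene','grip_left')+ctrl.regions_of('scene','grip_right')
print([(np.array(r['position'])*[640,400],r['confidence']) for r in m])
print(proj(s,rig(p,[(-60,-98,84)])))
o=dict(ctrl.get_obs())
b=rig(p,[(-60,60,.0)])[0];A=R.from_euler('xyz',o['orientation'],degrees=True);off=A.apply([0,0,.04])
def step(y,z,n):
    t=rig(p,[(-60,y,z)])[0]+off; plan(o,t,None,n); o['tool_pos']=t
step(56,127,2);step(56,180,3);step(-98,180,9);step(-98,100,5)
"
```

```text
0.35 [[327.1 225.1]]
0.4 [[329.1 226.1]]
0.45 [[331.  227.2]]
lever_grip [(array([328.32, 230.2 ]), 0.77)]
start_top [(array([377.728, 259.8  ]), 0.47), (array([340.224, 262.6  ]), 0.4), (array([334.08, 237.08]), 0.16)]
[(array([327.424, 230.8  ]), 0.59), (array([379.008, 258.12 ]), 0.45), (array([334.272, 232.68 ]), 0.49)]
[[378.76012935 255.11676525]]
[{"x": -0.86, "y": 0.01, "z": 0.01, "roll": 0}, {"x": -0.86, "y": 0.01, "z": 0.01, "roll": 0}]
[{"x": -0.11, "y": -0.01, "z": -1.76, "roll": 0}, {"x": -0.11, "y": -0.01, "z": -1.76, "roll": 0}, {"x": -0.11, "y": -0.01, "z": -1.76, "roll": 0}]
[{"x": 1.71, "y": -0.0, "z": -0.11, "roll": 0}, {"x": 1.71, "y": -0.0, "z": -0.11, "roll": 0}, {"x": 1.71, "y": -0.0, "z": -0.11, "roll": 0}, {"x": 1.71, "y": -0.0, "z": -0.11, "roll": 0}, {"x": 1.71, "y": -0.0, "z": -0.11, "roll": 0}, {"x": 1.71, "y": -0.0, "z": -0.11, "roll": 0}, {"x": 1.71, "y": -0.0, "z": -0.11, "roll": 0}, {"x": 1.71, "y": -0.0, "z": -0.11, "roll": 0}, {"x": 1.71, "y": -0.0, "z": -0.11, "roll": 0}]
[{"x": 0.1, "y": 0.01, "z": 1.6, "roll": 0}, {"x": 0.1, "y": 0.01, "z": 1.6, "roll": 0}, {"x": 0.1, "y": 0.01, "z": 1.6, "roll": 0}, {"x": 0.1, "y": 0.01, "z": 1.6, "roll": 0}, {"x": 0.1, "y": 0.01, "z": 1.6, "roll": 0}]
```

Request:
jog_arm(commands=[{"x": 0.3, "y": 0, "z": -0.02, "roll": 0}, {"x": 0.2, "y": 0, "z": -0.01, "roll": 0}, {"x": 0.1, "y": 0, "z": -0.01, "roll": 0}, {"x": 0, "y": 0, "z": 0, "roll": 0}])

```text
clock: 11.3
tool_pos: [0.4848, -0.0294, 0.0861]
orientation: [-179.8, 3.5, -64.4]
force: [0.1, 0.8, 0.0]
opening: 0.0003
```

```bash
python3 look.py m wrist
```

```text
t 11.3 tcp [ 0.4848 -0.0294  0.0861] rig mm [-59.7  34.9  86.1] [-179.75    3.52  -64.38] F rig [0.4 0.7 0. ]
real tip rig mm [-59.9  32.5 126.1]
```

View pics/m_wrist.png

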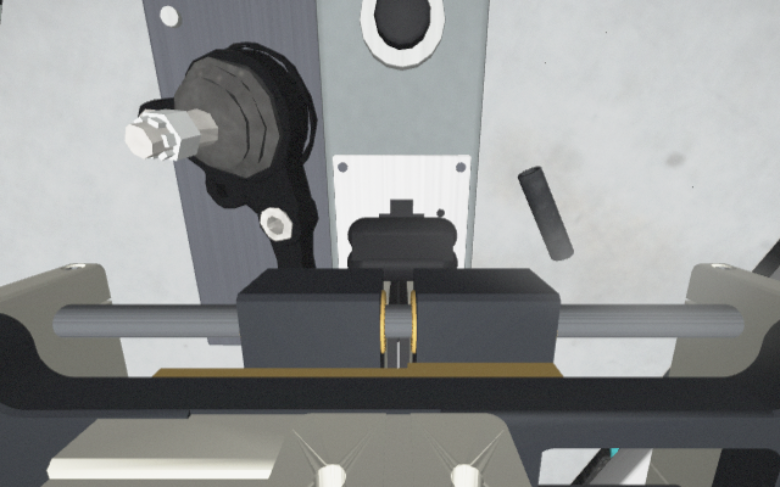

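Request:
jog_arm(commands=[{"x": -1.0, "y": 0, "z": 0.05, "roll": 0}, {"x": -1.0, "y": 0, "z": 0.05, "roll": 0}, {"x": -0.1, "y": 0, "z": -1.8, "roll": 0}, {"x": -0.1, "y": 0, "z": -1.8, "roll": 0}, {"x": -0.1, "y": 0, "z": -1.8, "roll": 0}, {"x": 0, "y": 0, "z": 0, "roll": 0}])

```text
clock: 11.95
tool_pos: [0.4773, -0.0105, 0.143]
orientation: [-179.5, 3.5, -64.3]
force: [0.6, 0.5, 0.7]
opening: 0.0003
```

Request:
jog_arm(commands=[{"x": 1.7, "y": 0, "z": -0.11, "roll": 0}, {"x": 1.7, "y": 0, "z": -0.11, "roll": 0}, {"x": 1.7, "y": 0, "z": -0.11, "roll": 0}, {"x": 1.7, "y": 0, "z": -0.11, "roll": 0}, {"x": 1.7, "y": 0, "z": -0.11, "roll": 0}, {"x": 1.7, "y": 0, "z": -0.11, "roll": 0}, {"x": 1.7, "y": 0, "z": -0.11, "roll": 0}, {"x": 1.7, "y": 0, "z": -0.11, "roll": 0}, {"x": 1.7, "y": 0, "z": -0.11, "roll": 0}, {"x": 0, "y": 0, "z": 0, "roll": 0}])

```text
clock: 12.95
tool_pos: [0.5427, -0.1507, 0.1402]
orientation: [-179.8, 3.5, -64.4]
force: [0.3, -0.5, -0.4]
opening: 0.0004
```

```bash
python3 look.py n scene wrist; python3 -c "
from h import *
from plant import ctrl
p=np.load('rig.npy')
o=dict(ctrl.get_obs())
A=R.from_euler('xyz',o['orientation'],degrees=True);off=A.apply([0,0,.04])
def step(y,z,n):
    t=rig(p,[(-60,y,z)])[0]+off; plan(o,t,None,n); o['tool_pos']=t
step(-98,100,6);step(-98,90,1)
"
```

```text
t 12.95 tcp [ 0.5427 -0.1507  0.1402] rig mm [-60.2 -99.5 140.2] [-179.8     3.54  -64.42] F rig [-0.  -0.6 -0.4]
real tip rig mm [ -60.4 -102.   180.1]
[{"x": 0.04, "y": -0.0, "z": 1.34, "roll": 0}, {"x": 0.04, "y": -0.0, "z": 1.34, "roll": 0}, {"x": 0.04, "y": -0.0, "z": 1.34, "roll": 0}, {"x": 0.04, "y": -0.0, "z": 1.34, "roll": 0}, {"x": 0.04, "y": -0.0, "z": 1.34, "roll": 0}, {"x": 0.04, "y": -0.0, "z": 1.34, "roll": 0}]
[{"x": 0.06, "y": 0.0, "z": 1.0, "roll": 0}]
```

View pics/n_scene.png

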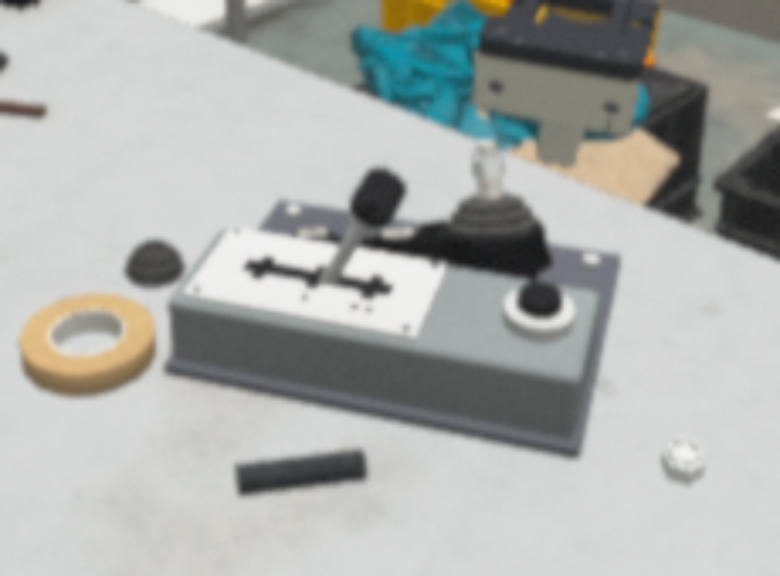

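View pics/n_wrist.png

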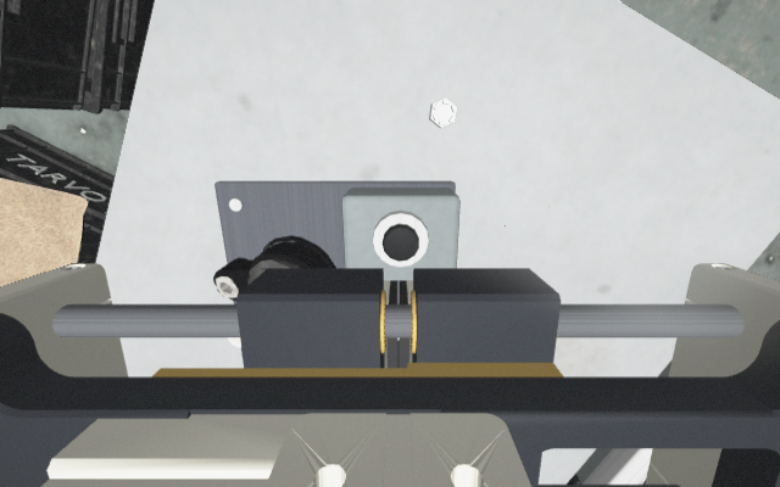

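Request:
jog_arm(commands=[{"x": 0.02, "y": 0, "z": 1.34, "roll": 0}, {"x": 0.02, "y": 0, "z": 1.34, "roll": 0}, {"x": 0.02, "y": 0, "z": 1.34, "roll": 0}, {"x": 0.02, "y": 0, "z": 1.34, "roll": 0}, {"x": 0.02, "y": 0, "z": 1.34, "roll": 0}, {"x": 0.02, "y": 0, "z": 1.0, "roll": 0}, {"x": 0, "y": 0, "z": 0, "roll": 0}])

```text
clock: 13.75
tool_pos: [0.5399, -0.1463, 0.0621]
orientation: [-179.9, 3.6, -64.4]
force: [0.1, 1.0, -0.4]
opening: 0.0004
```

```bash
python3 look.py q scene wrist
```

```text
t 13.75 tcp [ 0.5399 -0.1463  0.0621] rig mm [-60.8 -94.3  62.1] [-179.9     3.61  -64.38] F rig [ 0.5  0.9 -0.4]
real tip rig mm [-60.9 -96.8 102. ]
```

View pics/q_scene.png

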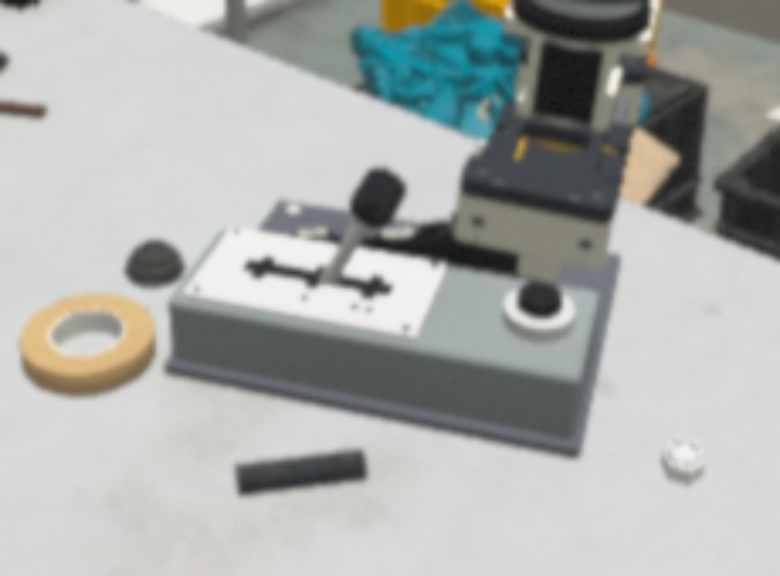

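View pics/q_wrist.png

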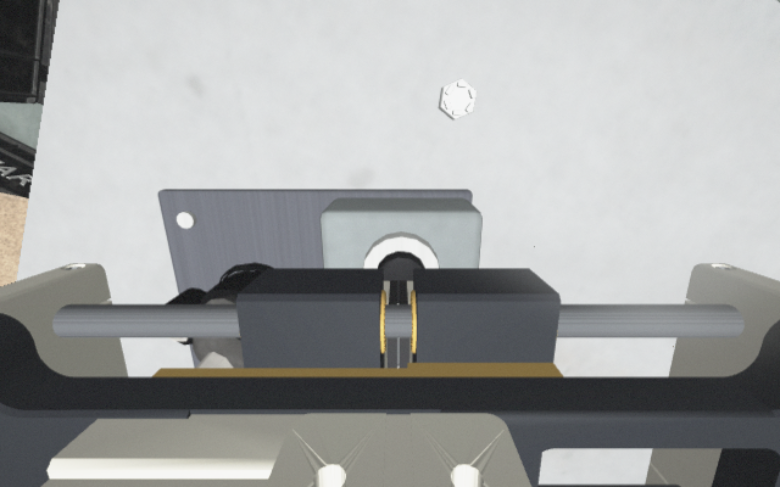

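Request:
jog_arm(commands=[{"x": 0.02, "y": 0, "z": 0.4, "roll": 0}, {"x": 0.02, "y": 0, "z": 0.4, "roll": 0}, {"x": 0.02, "y": 0, "z": 0.4, "roll": 0}, {"x": 0.02, "y": 0, "z": 0.3, "roll": 0}, {"x": 0, "y": 0, "z": 0, "roll": 0}])

```text
clock: 14.35
tool_pos: [0.5407, -0.1463, 0.0485]
orientation: [-179.8, 3.5, -64.4]
force: [0.1, -0.4, -0.0]
opening: 0.0006
```

Request:
jog_arm(commands=[{"x": 0, "y": 0, "z": 0.2, "roll": 0}, {"x": 0, "y": 0, "z": 0.2, "roll": 0}, {"x": 0, "y": 0, "z": 0, "roll": 0}])

```text
clock: 14.65
tool_pos: [0.5412, -0.1462, 0.0451]
orientation: [-179.7, 3.5, -64.4]
force: [0.6, -0.7, 2.8]
opening: 0.0006
```

```bash
python3 look.py
```

```text
t 14.65 tcp [ 0.5412 -0.1462  0.0451] rig mm [-59.6 -94.8  45.1] [-179.74    3.51  -64.36] F rig [ 0.2 -0.9  2.8]
real tip rig mm [-59.8 -97.2  85. ]
```

Request:
jog_arm(commands=[{"x": 0, "y": 0, "z": 0.2, "roll": 0}, {"x": 0, "y": 0, "z": 0.2, "roll": 0}, {"x": 0, "y": 0, "z": 0, "roll": 0}])

```text
clock: 14.95
tool_pos: [0.5413, -0.1461, 0.0412]
orientation: [-179.7, 3.5, -64.3]
force: [-0.1, -2.0, 4.3]
opening: 0.0004
```

Request:
jog_arm(commands=[{"x": 0, "y": 0, "z": 0.15, "roll": 0}, {"x": 0, "y": 0, "z": 0, "roll": 0}])

```text
clock: 15.15
tool_pos: [0.5413, -0.1461, 0.0401]
orientation: [-179.7, 3.5, -64.3]
force: [-0.3, -2.5, 5.7]
opening: 0.0006
```

Request:
jog_arm(commands=[{"x": 0, "y": 0, "z": 0.15, "roll": 0}, {"x": 0, "y": 0, "z": 0, "roll": 0}])

```text
clock: 15.35
tool_pos: [0.5414, -0.1462, 0.0397]
orientation: [-179.7, 3.4, -64.3]
force: [-3.8, -1.5, 16.9]
opening: 0.0001
```

Request:
jog_arm(commands=[{"x": 0, "y": 0, "z": 0.1, "roll": 0}, {"x": 0, "y": 0, "z": 0, "roll": 0}])

```text
clock: 15.55
tool_pos: [0.5415, -0.1462, 0.0395]
orientation: [-179.7, 3.4, -64.3]
force: [-6.0, -0.8, 23.1]
opening: 0.0003
```

```bash
python3 look.py r scene
```

```text
t 15.55 tcp [ 0.5415 -0.1462  0.0395] rig mm [-59.3 -94.9  39.5] [-179.69    3.42  -64.29] F rig [-5.7  1.9 23.1]
real tip rig mm [-59.6 -97.3  79.5]
```

Request:
jog_arm(commands=[{"x": 0, "y": 0, "z": -0.4, "roll": 0}, {"x": 0, "y": 0, "z": -0.6, "roll": 0}, {"x": 0, "y": 0, "z": -1.5, "roll": 0}, {"x": 0, "y": 0, "z": -2, "roll": 0}, {"x": 0, "y": 0, "z": -3, "roll": 0}, {"x": 0, "y": 0, "z": -3, "roll": 0}, {"x": 0, "y": 0, "z": -3, "roll": 0}, {"x": 0, "y": 0, "z": 0, "roll": 0}])

```text
clock: 16.4
tool_pos: [0.546, -0.1536, 0.1757]
orientation: [-179.4, 3.3, -64.3]
force: [0.2, 0.0, 0.6]
opening: 0.0
```

```bash
python3 look.py s scene wrist; python3 - <<'E'
import cv2,numpy as np
a,b,c=[cv2.imread(f'pics/{n}_scene.png') for n in 'rsn']
cv2.imwrite('pics/cmp.png',np.hstack([cv2.resize(x[250:350,480:600],None,fx=2.2,fy=2.2) for x in(a,b,c)]))
E
```

```text
t 16.4 tcp [ 0.546  -0.1536  0.1757] rig mm [ -58.5 -103.6  175.7] [-179.45    3.35  -64.33] F rig [ 0.2 -0.1  0.6]
real tip rig mm [ -58.9 -105.9  215.7]
```

View pics/cmp.png

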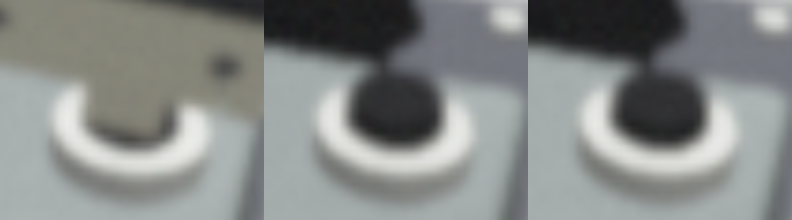

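View pics/s_scene.png

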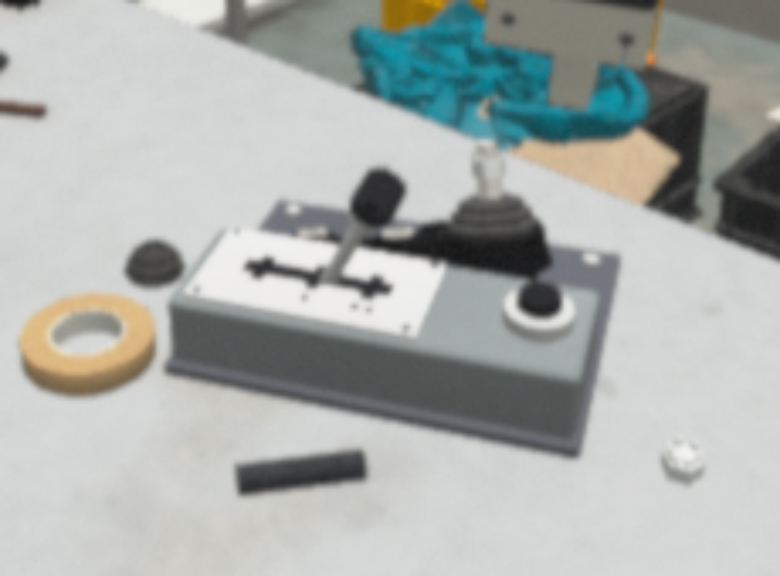

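```bash
python3 -c "
from plant import ctrl
print(ctrl.close_job())"
```

```text
the job is handed in; nothing more can be done
None
```

I pushed the lever from neutral over both humps to its second stop, then pressed the start button down once and let it come up. I handed the job in at about 16.5 s of the 45 s allowed, and no verdict was reported.

**Lever:** I used the closed fingers on the left side of the grip only. The highest push I read was about 11 N. After it snapped over, I moved the finger to within about 1 mm of the expected stop and felt no resistance. The camera also shows the lever leaning right.

**Button:** Force rose gently from about 3 N to 6 N over roughly 6 mm, then jumped to 17–23 N, which I take as fully down. The picture taken during the press shows it sunk in its collar. The last picture shows it up again.

**Surroundings:** In the last scene picture the tester and the four loose things look unmoved. The arm was clear above, with near-zero force.

**What disagreed:**
- **Fingertip position:** The visible fingertips end about 40 mm short of the reported TCP in both the scene and wrist cameras. I corrected for this, and contact on the lever and button came about where the correction predicted.
- **Tool tilt:** The last joint reached its range limit on the first approach. That left the tool tilted about 3.5° for the rest of the job.
- **Lever reading:** The network's lever position after the snap was 3 to 4 pixels off the predicted end stop. I relied on the contact check and the pictures instead.

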